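Lock the wide nozzle on the frame warmer's bayonet collar

TASK

The frame warmer stands without a nozzle and a whole rim is next to be warmed, so fit the wide flat nozzle (not the round one): set its two lugs through the gaps of the bayonet collar, push it down against the spring, turn it a quarter turn clockwise seen from above until it locks, without forcing it, and let go. Leave the round nozzle and the other things on the bench where they are.

Things in the scene. Friction and masses are not known exactly. Their poses are not given: they have to be found in the camera images.
- frame_warmer: Black box-shaped frame warmer, 130 x 136 x 46 mm, fixed to the bench, with an upright aluminium bayonet collar of 88 mm outside diameter in the middle of its top. Origin: centre of its underside, on the bench and on the collar's axis. z up, x from its front (robot's side) to its back, y to its left.
- collar_mouth (a point): Centre of the collar's rim, 86 mm above the bench; axes as the warmer's. Lip 63 mm wide inside, 80 mm beneath it. Height of the wide nozzle's origin relative to this point: -15 mm resting on the spring with its lugs in the gaps; it can turn only below -23 mm; -26 mm pushed fully in (flange on the rim); -20 mm when locked.
- entry_gap (a point): Front one of the two lug gaps in the collar's lip, at the rim 35 mm from the axis on the warmer's -x side; the other is opposite on +x. Both have a red dot. Each is about 38 degrees wide: the lugs (14 mm, 22 degrees) have 8 degrees of play either way. From here lugs run clockwise (from above) under the 9 mm thick lip for a quarter turn; a stop comes 10 degrees later.
- lock_pocket (a point): Left one of the two locking pockets, at the rim 35 mm from the axis on the warmer's +y side; the other is opposite on -y. Both have a short black line. Here, over the last 38 degrees before the stop, the lip is only 6 mm thick: the spring lifts the lugs 3 mm into it. A locked lug has 6 degrees of play back and 10 on to the stop.
- seal_ring (a joint): Sprung black sealing ring with a steel grille inside the collar, pushed down by the nozzle's foot. 0 at rest (its top 15 mm below the rim), grows downward in m: 0.011 with the nozzle pushed fully in, 0.005 locked. The spring pushes up with 4 N at rest, 7.5 N locked, 11.7 N fully in.
- wide_nozzle: Wide flat nozzle, loose, 0.15 to 0.23 kg, 112 mm high, upright. Origin: centre of its underside, z up. Round foot, 59 mm diameter; steel lugs on its +x and -x sides, 8 to 14 mm up, reaching 38 mm from the axis; black 88 mm flange at 26 to 33 mm with a red rib over each lug; flat duct on top, 80 mm in x, 34 in y. Enters with its x along the warmer's x (either way), locks along the warmer's y.
- wide_grip (a point): On the wide nozzle's axis, 88 mm above its origin, axes as the nozzle's: the middle of the black flat grips on the duct's +y and -y faces. Hold it there with the fingers closing along y: 38 mm across both grips, which are 58 mm long in x and run from 71 to 105 mm above the origin. The duct's top is at 112 mm.
- round_nozzle: The round nozzle, loose, 112 mm high, standing upright: the same foot, lugs and 88 mm flange, but a cone above that ends in a round 32 mm spout with a black sleeve. Not wanted now: leave it. Origin: centre of its underside.
- spectacles: Dark blue spectacles, open, 141 x 142 x 42 mm, loose on the bench left of the warmer; leave them. Origin: centre of the underside.
- bottle: White 105 mm bottle with a blue cap, 38 mm across, loose behind the spectacles; leave it. Origin: centre of the underside.
- screwdriver: Small screwdriver with a green head, 114 mm long, lying loose near the front edge; leave it. Origin: about its middle, on the bench.
- tweezers: Steel tweezers, 121 mm long, lying loose at the right; leave them. Origin: about their middle, on the bench.
Mind the look-alikes: they are no part of the job. Leave any blue look-alike of the wide_nozzle alone.

How it is judged:
At the end, for the whole second after the job is handed in: The wide nozzle is locked and at rest in the collar: on its axis within 5 mm, upright within 4 degrees, long side along the warmer's y axis within 14 degrees, lugs sprung up into the pockets (origin 18 to 22 mm below the rim), sealing ring pressed down over 3 mm (horizontal distance between wide_nozzle and collar_mouth below 0.005 m and z of wide_nozzle in the frame of collar_mouth between -0.0222 and -0.018 m and angle between the x axis of wide_nozzle and the y axis of frame_warmer, either way round below 0.25 rad and angle between wide_nozzle's own z axis and vertical below 0.07 rad and value of joint seal_ring above 0.003 m and linear speed of wide_nozzle below 0.02 m/s); the robot touches nothing.
It fails at once if the nozzle is forced: it presses on the warmer's collar with more than 140 N (contact force between wide_nozzle and frame_warmer above 140 N).
It fails at once if the round nozzle is moved more than 3 cm (distance of round_nozzle from where it was at the start of the episode above 0.03 m).
It fails at once if the spectacles, bottle, screwdriver or tweezers are moved more than 3 cm (distance of any of spectacles, bottle, screwdriver, tweezers from where it was at the start of the episode above 0.03 m).
It also fails if it takes over 43 s, if anything falls off the work surface, if the arm or the gripper's body presses on something with over 40 N, if the wrist force passes 120 N, or if a joint passes its speed limit or range.

ROBOT

A 6-joint arm with a two-finger parallel gripper is mounted at the origin on a cart in front of the work surface, level with it; the furniture and walls round the work are solid. World frame = base frame: x ahead of the robot, y to its left, z up, the work surface at z = 0. Lengths are in m, angles in rad, forces in N, time in s.
With the tool pointing down it reaches from about 0.35 to 0.775 m from the base axis. Payload 5.5 kg.
Tool frame: the origin (TCP) lies midway between the tips of the shut fingers; the grasp point (between the pads) lies 19 mm behind it; z points along the fingers, y is the line along which they close (so a half turn about z gives the same grasp; the last joint's range is limited). The gripper opens to 85 mm and grips with 20 to 120 N. Pads are 22 mm wide; open, the fingers measure 114 mm over their backs; the gripper's body (76 mm by 85 mm) begins 54 mm behind the grasp point. The pads swing forward as they close: fully open they stand 13 mm farther back than shut.
Start: joints at [-1.405, 0.313, 0.046, 1.304, 0, 1.431], TCP at [0.173, -0.548, 0.231] pointing down, gripper open.
Joint ranges: [-2.76, 2.76], [-0.86, 1.69], [-1.03, 1.26], [-2.2, 2.34], [-1.47, 1.5], [-3.14, 3.14]. Speed limits (rad/s): [2.57, 2.57, 3.14, 3.14, 3.14, 3.14].

INTERFACE

Orientations are given as [roll, pitch, yaw] about the fixed x, y, z axes, in that order (R = Rz(yaw) Ry(pitch) Rx(roll)).
In Python, from plant import telemetry, imaging, ticket gives the robot as it stands.
- The arm moves only by the shell command python3 -m handwheel 'ROWS'. ROWS is a JSON object of lists of equal length, an entry for each row: "linear": the shift along the world's x, y, z in m, a list of three; "delta_rot": the turn, a rotation vector about the world's x, y, z in degrees, a list of three; "jaw": the opening, from -1 (shut) to 1 (fully open). A call has 1 to 5 rows; each row shifts and turns the commanded pose from where the row before left it; what a row does not reach is not made up. A row lasts 1/12 s, in which the tool goes at most 41.7 mm and 7.16 degrees, less where a joint would pass 70% of its speed; a pose out of reach is approached as far as the arm can. A call with a gripper value outside its range is refused whole. The fingers move at their own pace and stop on an object; the grip force is fixed at half the most. Time passes only in rows, so rows that do not move let the fingers close. It gives the time, the measured TCP pose, the force, the opening and the grip force at its end, in the units of the state.
- telemetry.get_obs(): the state, without advancing time (a new reading comes with each control period).
- imaging.camera(name): name is "side" or "top"; returns a dict with "frame" (400x640x3 uint8, red, green, blue), "vertical_fov" (degrees; the focal length in pixels is half the picture's height over the tangent of half this angle, whatever the lens; pixels are square), "cx", "cy" (the principal point, pixels), "R" (3x3) and "t" (3): a world point X has camera coordinates R X + t. Camera axes: x right, y down, z forward; pixel columns grow to the right and rows downward; lengths in m; the calibration is good to about 2 mm. A picture is of the moment at which its call begins. There is no depth.
- ticket.sign_off(): hands the job in; it is judged then, once.
The state is a dict: "t": time; "joint_pos": joint angles; "joint_vel": joint speeds; "joint_efforts": joint torques, N m; "position": TCP position; "tool_rot": TCP orientation; "wrist_force": force on the tool from outside, world axes, zero at the start; "moment": the same for the moment, N m; "grip_width": opening from 0.0 (shut) to 1.0 (fully open); "grip_force": force on a finger pad.
Only numpy, scipy, OpenCV 4.12 (cv2) and the standard library are available. Lean on these libraries where they do the work, as an engineer would, in place of code of your own. Each camera call takes 0.05 s, during which the arm holds its last target. There are 200 camera calls.

## Working session

There is one attempt and no reset: what is moved stays moved. The work goes in short steps, Python scripts to look and compute and a shell command to move; the robot and the scene stay as the last step left them, time stands still between calls to the robot, and variables do not carry over. Pictures are saved under pics/ and viewed, at most 10 in all, crops included, and the job is handed in when it is done.

```bash
mkdir -p pics
cat > h.py <<'E'
import numpy as np,cv2
from plant import telemetry,imaging,ticket
def snap(n,f):
    c=imaging.camera(n); cv2.imwrite('pics/'+f,c['frame'][:,:,::-1]); 
    np.savez('pics/'+f+'.npz',**{k:c[k] for k in('vertical_fov','cx','cy','R','t')}); return c
def ray(f,u,v,z):
    c=np.load('pics/'+f+'.npz'); fl=200/np.tan(np.radians(c['vertical_fov'])/2)
    d=c['R'].T@np.array([(u-c['cx'])/fl,(v-c['cy'])/fl,1]); o=-c['R'].T@c['t']
    return o+d*(z-o[2])/d[2]
def proj(f,X):
    c=np.load('pics/'+f+'.npz'); fl=200/np.tan(np.radians(c['vertical_fov'])/2)
    p=c['R']@np.array(X)+c['t']; return fl*p[0]/p[2]+c['cx'],fl*p[1]/p[2]+c['cy']
E
python3 - <<'E'
from h import *
for n in('top','side'):
    c=snap(n,n+'0.png'); print(n,c['vertical_fov'],c['cx'],c['cy'],-c['R'].T@c['t'],c['R'][2])
o=telemetry.get_obs();print(o)
E
```

```text
top 48.73797968140881 317.9367083683081 202.75671047718407 [ 0.40818373 -0.03931133  1.53037199] [ 0.07116242  0.00329851 -0.99745929]
side 44.45118282307963 318.91372597028595 202.9949958811028 [-0.55282986  0.23483306  1.07631449] [ 0.71753267 -0.17572751 -0.67399311]
{'t': 0.1, 'joint_pos': array([-1.40463357e+00,  3.13944963e-01,  4.50948482e-02,  1.30359109e+00,
       -3.24303877e-05,  1.43118755e+00]), 'joint_vel': array([-0.00187599, -0.00192839,  0.00266488, -0.000969  , -0.00016023,
       -0.00042909]), 'joint_efforts': array([ 2.67607124e-03, -4.81727672e+01,  2.99242151e+01,  1.28303346e-02,
       -1.21864400e-04,  1.27709214e-05]), 'position': array([ 0.17299291, -0.54788637,  0.23048777]), 'tool_rot': array([-3.13995926e+00, -1.96779896e-04,  3.05771406e-01]), 'wrist_force': array([-1.37369392,  0.14926243,  0.47859368]), 'moment': array([-0.01730766,  0.05118269, -0.01943959]), 'grip_force': 0.0, 'grip_width': 1.0023655765297035}
```

View pics/top0.png

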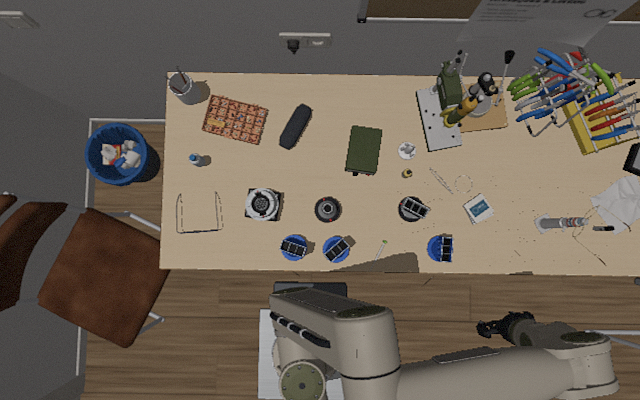

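View pics/side0.png

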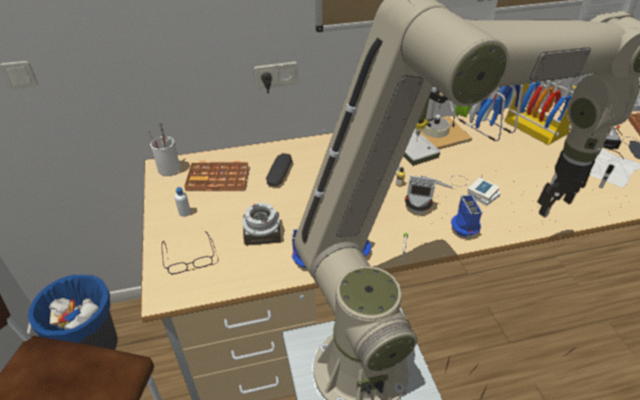

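The wide nozzle is grey-black at about (414,208) in the top view. The round nozzle is at (327,209), the warmer at (263,205), and the blue look-alikes are at (294,247), (337,249) and (440,248). I'll zoom in on the parts that matter.

Run:
```python
from h import *
a=cv2.imread('pics/top0.png'); 
A=cv2.resize(a[178:238,230:300],None,fx=8,fy=8,interpolation=cv2.INTER_CUBIC)[:480,:400*2]
B=cv2.resize(a[178:238,385:445],None,fx=8,fy=8,interpolation=cv2.INTER_CUBIC)
cv2.imwrite('pics/z0.png',cv2.resize(np.hstack([A,B]),(780,360)))
for uv,z in(((263,204),.086),((414,208),.112),((410,208),.03),((327,209),.1)): print(uv,ray('top0.png',*uv,z))
```

```text
(263, 204) [0.50416557 0.14555459 0.086     ]
(414, 208) [ 0.49757642 -0.34383491  0.112     ]
(410, 208) [ 0.50251933 -0.3478389   0.03      ]
(327, 209) [ 0.49041321 -0.06432081  0.1       ]
```

View pics/z0.png

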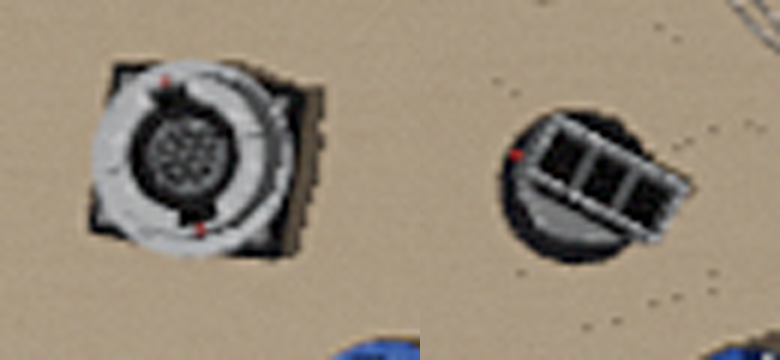

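The collar's red dots are at (257.5,191.3) and (263.3,216.2) in the full picture. The duct's top corners are at about (408.8,196.7), (430.5,208.8), (424.2,218.5) and (403.3,206.3), and the visible red rib is at (400.8,203.8).

Run:
```python
from h import *
c=cv2.imread('pics/top0.png').astype(int)
def red(r):
    u0,v0,u1,v1=r;p=c[v0:v1,u0:u1];m=p[:,:,2]-np.maximum(p[:,:,0],p[:,:,1])
    m[m<40]=0; n,l,s,ce=cv2.connectedComponentsWithStats((m>0).astype('uint8'))
    out=[]
    for i in range(1,n):
        v,u=np.nonzero(l==i);w=m[v,u];out.append((u0+(u*w).sum()/w.sum(),v0+(v*w).sum()/w.sum()))
    return out
d=red((240,180,285,230));print('dots',d)
P=[ray('top0.png',*q,.086) for q in d];print(P)
if len(P)==2: e=P[0]-P[1];print('collar',(P[0]+P[1])/2,np.linalg.norm(e),np.degrees(np.arctan2(e[1],e[0])))
r=red((390,185,440,230));print('rib',[(q,ray('top0.png',*q,.035)) for q in r])
Q=[ray('top0.png',*q,.112) for q in((408.8,196.7),(430.5,208.8),(424.2,218.5),(403.3,206.3))]
ctr=sum(Q)/4;e1=Q[1]-Q[0];e2=Q[2]-Q[3];print('duct',ctr,[np.degrees(np.arctan2(e[1],e[0])) for e in(e1,e2,ctr-ray('top0.png',*r[0],.035))],np.linalg.norm(e1))
print('flange',ray('top0.png',410.8,209.3,.03))
```

```text
dots [(np.float64(257.0), np.float64(191.0)), (np.float64(263.0), np.float64(215.52054794520546))]
[array([0.54665595, 0.16637172, 0.086     ]), array([0.46637305, 0.14458922, 0.086     ])]
collar [0.5065145  0.15548047 0.086     ] 0.08318546229820767 15.180134754737365
rib [((np.float64(400.49117647058824), np.float64(203.3735294117647)), array([ 0.51740036, -0.31453019,  0.035     ]))]
duct [ 0.49912122 -0.35248464  0.112     ] [np.float64(-118.49457687033336), np.float64(-119.58532159904851), np.float64(-115.71580102269516)] 0.07944338129794784
flange [ 0.49813424 -0.35056678  0.03      ]
```

```bash
python3 -m handwheel '{"linear":[[0.033,0.02,0],[0.033,0.02,0],[0.033,0.02,0],[0.033,0.02,0],[0.033,0.02,0]],"delta_rot":[[0,0,4.5],[0,0,4.5],[0,0,4.5],[0,0,4.5],[0,0,4.5]],"jaw":[1,1,1,1,1]}'
python3 -m handwheel '{"linear":[[0.033,0.02,0],[0.033,0.02,0],[0.033,0.02,0],[0.033,0.02,0],[0.029,0.016,0]],"delta_rot":[[0,0,4.5],[0,0,4.5],[0,0,4.5],[0,0,4.5],[0,0,4]],"jaw":[1,1,1,1,1]}'
```

```text
t: 0.52
position: [0.3391, -0.4471, 0.2309]
tool_rot: [-3.141, -0.0, 0.702]
wrist_force: [1.0, -0.1, 0.8]
grip_width: 1.003
grip_force: 0.0
t: 0.93
position: [0.5008, -0.3503, 0.2309]
tool_rot: [-3.141, -0.001, 1.087]
wrist_force: [0.5, -0.7, -0.1]
grip_width: 0.995
grip_force: 0.0
```

```bash
python3 -m handwheel '{"linear":[[-0.001,-0.002,-0.035],[0,0,-0.035],[0,0,-0.035],[0,0,-0.035],[0,0,-0.027]],"delta_rot":[[0,0,0],[0,0,0],[0,0,0],[0,0,0],[0,0,0]],"jaw":[1,1,1,1,1]}'
python3 - <<'E'
from h import *
snap('side','s1.png');snap('top','t1.png')
p=[0.499,-.352,.07];u,v=map(int,proj('s1.png',p));u2,v2=map(int,proj('t1.png',p))
f=lambda n,u,v:cv2.resize(cv2.imread(n)[v-45:v+45,u-45:u+45],(396,396),interpolation=cv2.INTER_CUBIC)
cv2.imwrite('pics/z1.png',np.hstack([f('pics/s1.png',u,v),f('pics/t1.png',u2,v2)]));print(u,v,u2,v2)
print(telemetry.get_obs()['position'])
E
```

```text
t: 1.35
position: [0.497, -0.3529, 0.061]
tool_rot: [-3.138, -0.001, 1.083]
wrist_force: [0.1, 0.1, -0.0]
grip_width: 1.001
grip_force: 0.0
420 190 413 208
[ 0.49463885 -0.35106049  0.05860727]
```

View pics/z1.png

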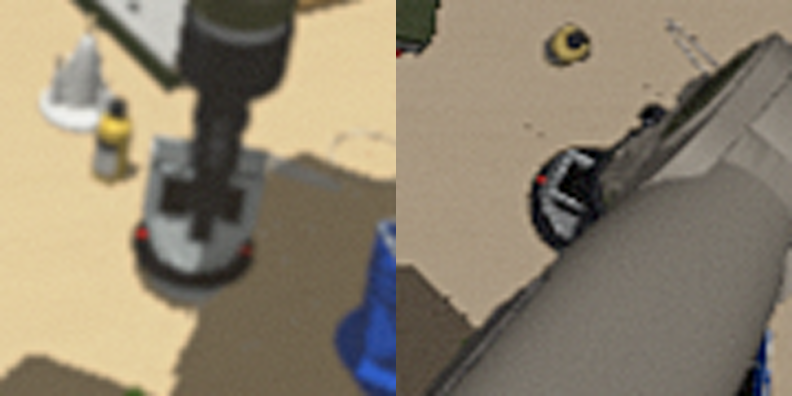

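The side view shows the fingers straddling the duct, finger at column 208 against a duct spanning 150–265. That is centred, so I close.

```bash
for i in 1 2; do python3 -m handwheel '{"linear":[[0,0,0],[0,0,0],[0,0,0],[0,0,0],[0,0,0]],"delta_rot":[[0,0,0],[0,0,0],[0,0,0],[0,0,0],[0,0,0]],"jaw":[-1,-1,-1,-1,-1]}';done; python3 -c "
from plant import telemetry
print(telemetry.get_obs()['position'])"
```

```text
t: 1.87
position: [0.4992, -0.3555, 0.0667]
tool_rot: [3.138, 0.001, 1.082]
wrist_force: [-0.8, 0.2, 7.3]
grip_width: 0.439
grip_force: 64.1
t: 2.28
position: [0.4992, -0.3556, 0.0667]
tool_rot: [3.137, 0.001, 1.082]
wrist_force: [-0.5, 0.1, 6.8]
grip_width: 0.442
grip_force: 64.2
[ 0.49918265 -0.35555783  0.06669619]
```

```bash
python3 -m handwheel '{"linear":[[0,0,0.02],[0,0,0.035],[0,0,0.035],[0,0,0.035],[0,0,0.035]],"delta_rot":[[0,0,0],[0,0,0],[0,0,0],[0,0,7],[0,0,7]],"jaw":[-1,-1,-1,-1,-1]}'
for i in 1 2; do python3 -m handwheel '{"linear":[[0,0.034,0],[0,0.034,0],[0,0.034,0],[0,0.034,0],[0,0.034,0]],"delta_rot":[[0,0,7],[0,0,7],[0,0,7],[0,0,7],[0,0,7]],"jaw":[-1,-1,-1,-1,-1]}';done
python3 -m handwheel '{"linear":[[0,0.034,0],[0,0.034,0],[0,0.034,0],[0,0.034,0],[0,0.034,0]],"delta_rot":[[0,0,7],[0,0,7],[0,0,7],[0,0,7],[0,0,7]],"jaw":[-1,-1,-1,-1,-1]}'
python3 -m handwheel '{"linear":[[0.005,0,0],[0,0,0],[0,0,0],[0,0,0],[0,0,0]],"delta_rot":[[0,0,7],[0,0,7],[0,0,0],[0,0,0],[0,0,0]],"jaw":[-1,-1,-1,-1,-1]}'
python3 - <<'E'
from h import *
o=telemetry.get_obs();print(o['position'],o['joint_pos'],o['tool_rot'],o['wrist_force'])
snap('side','s2.png');snap('top','t2.png')
p=[0.507,.155,.12];u,v=map(int,proj('s2.png',p));u2,v2=map(int,proj('t2.png',p))
f=lambda n,u,v:cv2.resize(cv2.imread(n)[v-45:v+45,u-45:u+45],(396,396),interpolation=cv2.INTER_CUBIC)
cv2.imwrite('pics/z2.png',np.hstack([f('pics/s2.png',u,v),f('pics/t2.png',u2,v2)]));print(u,v,u2,v2)
E
```

```text
t: 2.7
position: [0.4977, -0.354, 0.2262]
tool_rot: [3.142, -0.0, 1.333]
wrist_force: [0.7, -1.1, -2.4]
grip_width: 0.434
grip_force: 63.8
t: 3.12
position: [0.4977, -0.1829, 0.2247]
tool_rot: [3.141, 0.0, 1.943]
wrist_force: [0.5, -0.8, -1.3]
grip_width: 0.435
grip_force: 63.8
t: 3.53
position: [0.4977, -0.0127, 0.2248]
tool_rot: [3.141, 0.001, 2.554]
wrist_force: [-0.3, 0.1, -2.2]
grip_width: 0.436
grip_force: 63.8
t: 3.95
position: [0.4977, 0.1573, 0.2248]
tool_rot: [3.141, 0.001, -3.118]
wrist_force: [-0.1, -0.5, -2.6]
grip_width: 0.441
grip_force: 63.8
t: 4.37
position: [0.5029, 0.1553, 0.2244]
tool_rot: [3.141, -0.0, -2.883]
wrist_force: [0.5, 0.0, -2.3]
grip_width: 0.434
grip_force: 63.7
[0.50294492 0.15532927 0.22444285] [ 1.46892434e-01  2.21048964e-01 -9.37922591e-02  1.25597361e+00
  1.43491327e-04 -1.11736144e-01] [ 3.14144799e+00 -2.39326176e-06 -2.88296408e+00] [ 0.53737843  0.03286035 -2.29840047]
258 203 258 202
```

View pics/z2.png

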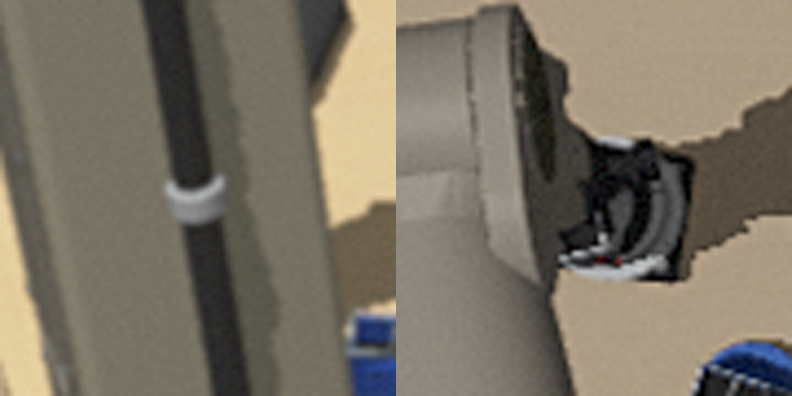

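In the top crop (scale 4.4, origin (213,157)) the arm hides most of the nozzle. Two red spots show at about (260.5,216.5), which is the nozzle's front rib, and (263.2,216), which is the collar's front dot. I'll compute them properly.

Run:
```python
from h import *
c=cv2.imread('pics/t2.png').astype(int)
m=c[:,:,2]-np.maximum(c[:,:,0],c[:,:,1])
print(m[212:222,252:272])
y=np.radians(14.8);ex=np.array([np.cos(y),np.sin(y)])
for off in(0,.003):
  pass
tcp=np.array([.5029,.1553])
for s in(-.003,0,.003): # predicted front rib pixel with nozzle offset s along warmer x from tcp
  q=tcp+s*ex-.041*ex;print(s,proj('t2.png',[*q,.193]),proj('t2.png',[*(tcp+(s+.041)*ex),.193]))
print('dot',proj('t2.png',[.4664,.1446,.086]))
```

```text
[[  0   0   3   2   2   1  -2  -2  -4  -4  -3  -1   0  -3   1   1  -4  -2
    2  -1]
 [  3   3   0   0  -6   0  -4  -5  -2  -2  -2  -1  -7   8   1  -3  -1  -3
   -1  -4]
 [ -5  -5  -4  -6  -5  -1  -5  -8  -5  -5   1  -2  -2  -2  -5  -3  -1  -2
   -1   2]
 [ -3  -3  -3  -2  -4  -2   5  43  35  -5  -3  20  10  -4   0  -1  -1  -3
   -3  -3]
 [ -1  -3   0  -3  -5   0  17  44  29 -10  20  60  36  -5  -3  -3  -3  -2
   -3  -1]
 [ -9  -5  -2  -2  -3  -3  -3  -5  -8  -5  -1  14  -2  -3  -5  -2  -2  -2
   -2  -3]
 [ 13   5  -1  -4  -4  -5  -4  -1  -4  -4  -4  -6  -5  -3  -3  -2  -3  -4
   -2   1]
 [ 17  15  11   4   1  -3  -5  -7  -6  -5  -5  -7  -6  -7  -4  -6  -4  -4
    1  -1]
 [ 18  18  17  17  16  10   8   7   4   1   3   3   6   9  11  11   9   2
    4  -8]
 [ 17  16  19  18  14  18  16  16  17  15  16  18  18  16  17  17  18  16
   17  20]]
-0.003 (np.float64(258.6678291500702), np.float64(216.0103002262148)) (np.float64(252.47358109609348), np.float64(189.86526739143483))
0 (np.float64(258.4402788063326), np.float64(215.04984285402998)) (np.float64(252.2479602670773), np.float64(188.91295422421337))
0.003 (np.float64(258.21279949009994), np.float64(214.08968527875837)) (np.float64(252.0224095641363), np.float64(187.96093704909958))
dot (np.float64(262.99692058724355), np.float64(215.5122669423272))
```

Run:
```python
from h import *
c=cv2.imread('pics/top0.png').astype(float)
m=c[:,:,2]-np.maximum(c[:,:,0],c[:,:,1])-6;m[m<0]=0
P=[]
for u,v,z in((257,191,.086),(263,216,.086),(400,203,.035)):
    w=m[v-3:v+4,u-3:u+4];Y,X=np.mgrid[v-3:v+4,u-3:u+4];a,b=(X*w).sum()/w.sum(),(Y*w).sum()/w.sum();P.append(ray('top0.png',a,b,z));print(a,b,P[-1])
print((P[0]+P[1])/2,P[0]-P[1])
# collar rim fit: predicted circle over bright lip
g=cv2.cvtColor(c.astype('uint8'),cv2.COLOR_BGR2GRAY).astype(float)
best=[]
for x in np.arange(.496,.516,.001):
  for y in np.arange(.145,.166,.001):
    s=0
    for k in np.arange(0,360,6):
      a=np.radians(k); 
      for r,w in((.028,-1),(.035,1),(.041,1)):
        u,v=proj('top0.png',[x+r*np.cos(a),y+r*np.sin(a),.086]); s+=w*cv2.getRectSubPix(g.astype('float32'),(1,1),(float(u),float(v)))[0,0]
    best.append((s,x,y))
print(sorted(best)[-4:])
```

```text
256.6993865030675 190.63803680981596 [0.54783439 0.16739167 0.086     ]
262.8995215311005 215.6602870813397 [0.46591005 0.14490651 0.086     ]
399.65794392523367 202.94392523364485 [ 0.51881538 -0.3116988   0.035     ]
[0.50687222 0.15614909 0.086     ] [0.08192434 0.02248516 0.        ]
[(np.float32(16219.463), np.float64(0.506), np.float64(0.156)), (np.float32(16272.707), np.float64(0.507), np.float64(0.156)), (np.float32(16319.811), np.float64(0.507), np.float64(0.155)), (np.float32(16321.93), np.float64(0.506), np.float64(0.155))]
```

```bash
python3 -m handwheel '{"linear":[[0.0055,0.001,-0.02],[0,0,-0.02],[0,0,-0.02],[0,0,-0.005],[0,0,0]],"delta_rot":[[0,0,0.3],[0,0,0],[0,0,0],[0,0,0],[0,0,0]],"jaw":[-1,-1,-1,-1,-1]}'
python3 -m handwheel '{"linear":[[0,0,-0.003],[0,0,-0.003],[0,0,-0.003],[0,0,0],[0,0,0]],"delta_rot":[[0,0,0],[0,0,0],[0,0,0],[0,0,0],[0,0,0]],"jaw":[-1,-1,-1,-1,-1]}'
```

```text
t: 4.88
position: [0.5072, 0.156, 0.1578]
tool_rot: [3.141, -0.004, -2.876]
wrist_force: [-0.1, -0.7, -1.2]
grip_width: 0.439
grip_force: 63.7
t: 5.3
position: [0.5088, 0.1567, 0.1507]
tool_rot: [3.142, 0.001, -2.874]
wrist_force: [0.1, 0.4, -1.9]
grip_width: 0.435
grip_force: 63.7
```

```bash
for i in 1 2 3; do python3 -m handwheel '{"linear":[[0,0,-0.002],[0,0,-0.002],[0,0,0],[0,0,0]],"delta_rot":[[0,0,0],[0,0,0],[0,0,0],[0,0,0]],"jaw":[-1,-1,-1,-1]}';done
```

```text
t: 5.63
position: [0.5085, 0.1566, 0.1462]
tool_rot: [3.141, -0.0, -2.874]
wrist_force: [0.1, 0.1, -2.7]
grip_width: 0.44
grip_force: 63.7
t: 5.97
position: [0.5084, 0.1566, 0.1421]
tool_rot: [3.141, -0.0, -2.874]
wrist_force: [-0.6, 1.0, -1.5]
grip_width: 0.439
grip_force: 63.7
t: 6.3
position: [0.5085, 0.1566, 0.1382]
tool_rot: [3.141, -0.0, -2.874]
wrist_force: [-0.4, 0.3, -2.3]
grip_width: 0.438
grip_force: 63.9
```

```bash
for i in 1 2; do python3 -m handwheel '{"linear":[[0,0,-0.002],[0,0,-0.002],[0,0,0],[0,0,0]],"delta_rot":[[0,0,0],[0,0,0],[0,0,0],[0,0,0]],"jaw":[-1,-1,-1,-1]}';done
```

```text
t: 6.63
position: [0.5089, 0.1567, 0.1348]
tool_rot: [3.142, 0.001, -2.874]
wrist_force: [-0.5, -1.2, 3.9]
grip_width: 0.44
grip_force: 64.0
t: 6.97
position: [0.509, 0.1567, 0.1308]
tool_rot: [-3.142, 0.001, -2.874]
wrist_force: [-1.7, -1.5, 6.5]
grip_width: 0.435
grip_force: 64.0
```

```bash
python3 -m handwheel '{"linear":[[0,0,-0.0015],[0,0,-0.0015],[0,0,0],[0,0,0]],"delta_rot":[[0,0,0],[0,0,0],[0,0,0],[0,0,0]],"jaw":[-1,-1,-1,-1]}'
python3 -m handwheel '{"linear":[[0,0,-0.0005],[0,0,0],[0,0,0],[0,0,0]],"delta_rot":[[0,0,0],[0,0,0],[0,0,0],[0,0,0]],"jaw":[-1,-1,-1,-1]}'
```

```text
t: 7.3
position: [0.509, 0.1567, 0.1281]
tool_rot: [-3.141, 0.001, -2.874]
wrist_force: [-2.1, -0.9, 8.0]
grip_width: 0.441
grip_force: 64.1
t: 7.63
position: [0.509, 0.1567, 0.1277]
tool_rot: [-3.141, 0.001, -2.874]
wrist_force: [-1.8, -1.7, 8.8]
grip_width: 0.437
grip_force: 64.1
```

```bash
python3 -m handwheel '{"linear":[[0,-0.0002,0],[0,-0.0002,0],[0,-0.0002,0],[0,-0.0002,0],[0,0,0]],"delta_rot":[[0,0,-5],[0,0,-5],[0,0,-5],[0,0,-5],[0,0,0]],"jaw":[-1,-1,-1,-1,-1]}'; python3 -c "
from plant import telemetry
print(telemetry.get_obs()['moment'])"
```

```text
t: 8.05
position: [0.5091, 0.1561, 0.1278]
tool_rot: [3.141, 0.001, 3.056]
wrist_force: [-1.9, 0.6, 8.5]
grip_width: 0.439
grip_force: 63.9
[0.22322205 0.4199237  0.02755491]
```

```bash
python3 -m handwheel '{"linear":[[0,-0.0002,0],[0,-0.0002,0],[-0.0001,-0.0001,0],[-0.0001,-0.0001,0],[0,0,0]],"delta_rot":[[0,0,-6],[0,0,-6],[0,0,-6],[0,0,-6],[0,0,0]],"jaw":[-1,-1,-1,-1,-1]}'
python3 -m handwheel '{"linear":[[-0.0001,-0.0001,0],[-0.0001,-0.0001,0],[-0.0001,-0.0001,0],[-0.0001,-0.0001,0],[0,0,0]],"delta_rot":[[0,0,-6],[0,0,-6],[0,0,-6],[0,0,-6],[0,0,0]],"jaw":[-1,-1,-1,-1,-1]}'; python3 -c "
from plant import telemetry
print(telemetry.get_obs()['moment'])"
```

```text
t: 8.47
position: [0.5094, 0.1553, 0.1279]
tool_rot: [3.14, 0.002, 2.637]
wrist_force: [-1.1, -1.3, 7.8]
grip_width: 0.439
grip_force: 64.1
t: 8.88
position: [0.5091, 0.1542, 0.128]
tool_rot: [3.14, 0.003, 2.217]
wrist_force: [-0.1, -2.2, 8.9]
grip_width: 0.441
grip_force: 64.5
[-0.57600557  0.01049585 -0.02508591]
```

```bash
python3 -m handwheel '{"linear":[[-0.0002,-0.0001,0],[-0.0002,-0.0001,0],[-0.0002,-0.0001,0],[-0.0002,-0.0001,0],[0,0,0]],"delta_rot":[[0,0,-6],[0,0,-6],[0,0,-6],[0,0,-5],[0,0,0]],"jaw":[-1,-1,-1,-1,-1]}'; python3 -c "
from plant import telemetry
print(telemetry.get_obs()['moment'])"
```

```text
t: 9.3
position: [0.5076, 0.153, 0.1277]
tool_rot: [3.141, 0.003, 1.816]
wrist_force: [-2.9, -5.2, 8.5]
grip_width: 0.441
grip_force: 64.9
[-1.14827309  0.50158086 -0.0540904 ]
```

```bash
python3 -m handwheel '{"linear":[[0,0,0.001],[0,0,0.001],[0,0,0.001],[0,0,0.001],[0,0,0]],"delta_rot":[[0,0,0],[0,0,0],[0,0,0],[0,0,0],[0,0,0]],"jaw":[-1,-1,-1,-1,-1]}'
python3 -m handwheel '{"linear":[[0,0,0.0005],[0,0,0.0005],[0,0,0]],"delta_rot":[[0,0,0],[0,0,0],[0,0,0]],"jaw":[-1,-1,-1]}'
```

```text
t: 9.72
position: [0.5077, 0.1531, 0.1315]
tool_rot: [3.141, 0.003, 1.82]
wrist_force: [-0.7, -4.5, 5.7]
grip_width: 0.438
grip_force: 64.5
t: 9.97
position: [0.5077, 0.1531, 0.1318]
tool_rot: [3.141, 0.003, 1.82]
wrist_force: [0.3, -5.8, 4.1]
grip_width: 0.438
grip_force: 63.6
```

```bash
python3 -m handwheel '{"linear":[[0,0,0],[0,0,0],[0,0,0],[0,0,0],[0,0,0]],"delta_rot":[[0,0,0],[0,0,0],[0,0,0],[0,0,0],[0,0,0]],"jaw":[1,1,1,1,1]}'
python3 -m handwheel '{"linear":[[0,0,0],[0,0,0],[0,0,0],[0,0,0.02],[0,0,0.03]],"delta_rot":[[0,0,0],[0,0,0],[0,0,0],[0,0,0],[0,0,0]],"jaw":[1,1,1,1,1]}'
python3 -m handwheel '{"linear":[[0,0,0.03],[0,0,0.03],[0,-0.04,0.01],[0,-0.04,0],[0,-0.04,0]],"delta_rot":[[0,0,0],[0,0,0],[0,0,0],[0,0,0],[0,0,0]],"jaw":[1,1,1,1,1]}'
python3 -m handwheel '{"linear":[[0,-0.04,0],[0,-0.04,0],[0,-0.04,0],[0,-0.04,0],[0,-0.04,0]],"delta_rot":[[0,0,0],[0,0,0],[0,0,0],[0,0,0],[0,0,0]],"jaw":[1,1,1,1,1]}'
python3 - <<'E'
from h import *
snap('side','s3.png');snap('top','t3.png')
p=[0.507,.155,.12];u,v=map(int,proj('s3.png',p));u2,v2=map(int,proj('t3.png',p))
f=lambda n,u,v:cv2.resize(cv2.imread(n)[v-45:v+45,u-45:u+45],(396,396),interpolation=cv2.INTER_CUBIC)
cv2.imwrite('pics/z3.png',np.hstack([f('pics/s3.png',u,v),f('pics/t3.png',u2,v2)]));print(u,v,u2,v2)
E
```

```text
t: 10.38
position: [0.5072, 0.1547, 0.1316]
tool_rot: [-3.142, -0.0, 1.821]
wrist_force: [0.2, 0.2, 0.7]
grip_width: 0.999
grip_force: 0.0
t: 10.8
position: [0.5049, 0.1541, 0.1794]
tool_rot: [-3.135, -0.001, 1.821]
wrist_force: [0.6, -0.3, -0.0]
grip_width: 0.996
grip_force: 0.0
t: 11.22
position: [0.5079, 0.0338, 0.2533]
tool_rot: [3.138, 0.001, 1.824]
wrist_force: [1.1, 0.1, -1.0]
grip_width: 1.002
grip_force: 0.0
t: 11.63
position: [0.5068, -0.1675, 0.252]
tool_rot: [3.141, 0.0, 1.821]
wrist_force: [1.2, 0.3, 0.3]
grip_width: 1.0
grip_force: 0.0
258 203 258 202
```

View pics/z3.png

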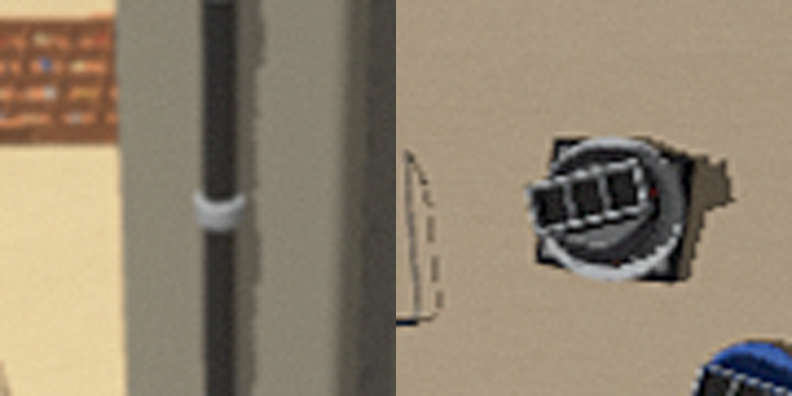

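The top view shows the nozzle standing in the collar with its duct along the warmer's y. The duct top's centre is at zoom (591,197.5), i.e. pixel (257.3,201.9), the visible red rib is on the right at (652,190), and the gripper is clear. I'll check this against the predicted locked pose before signing off.

Run:
```python
from h import *
print(proj('t3.png',[.5067,.1556,.178]))
g=[(530,190),(640,160),(652,205),(543,235)]
Q=[ray('t3.png',(a-396)/4.4+213,b/4.4+157,.178) for a,b in g]
e=Q[1]-Q[0]+Q[2]-Q[3];print(sum(Q)/4,np.degrees(np.arctan2(e[1],e[0])),np.linalg.norm(e)/2)
```

```text
(np.float64(255.97379225120835), np.float64(201.07514132828126))
[0.5042913  0.15121342 0.178     ] -73.65704475704126 0.07910495825497656
```

```bash
python3 -c "
from plant import ticket
print(ticket.sign_off())"
```

```text
the job is handed in; nothing more can be done
None
```

The wide nozzle is fitted and turned a quarter turn clockwise in the collar. It looks locked from the wrist force and the top view. I let go, moved clear and handed the job in at about 12 s; sign-off gave no verdict.

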